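# Nest the taper sleeve loosely and open the vacuum cock

## Robot

A 6-joint arm with a two-finger parallel gripper is mounted at the origin on a cart in front of the work surface, level with it; the furniture and walls round the work are solid. World frame = base frame: x ahead of the robot, y to its left, z up, the work surface at z = 0. Lengths are in m, angles in degrees, forces in N, time in s.
With the tool pointing down it reaches from about 0.325 to 0.85 m from the base axis. Payload 15.5 kg.
Tool frame: the origin (TCP) lies midway between the tips of the shut fingers; the grasp point (between the pads) lies 19 mm behind it; z points along the fingers, y is the line along which they close (so a half turn about z gives the same grasp; the last joint's range is limited). The gripper opens to 91 mm and grips with 3 to 60 N. Pads are 32 mm wide; open, the fingers measure 118 mm over their backs; the gripper's body (76 mm by 178 mm) begins 60 mm behind the grasp point.
Start: joints at [67.065, 28.281, 77.091, -0, 74.628, -5.472], TCP at [0.188, 0.596, 0.214] pointing down, gripper open.
Joint ranges: [-166.48, 166.48], [-47.26, 123.95], [12.59, 153.08], [-70.14, 250.14], [6.76, 159.57], [-176.63, 176.63]. Speed limits (degrees/s): [108.29, 108.29, 147.25, 172.46, 172.46, 172.46].

## Interface

Orientations are given as a 3x3 rotation matrix whose columns are the frame's x, y, z axes.
In Python, from bench import ctrl gives the robot as it stands. The module is installed in compiled form; this text tells all that it offers. Calls block until the motion is done:
- ctrl.goto(position, orientation): joint-space move of the TCP to a pose.
- ctrl.move_l(position, vel=0.15, ori=None, contact_N=None): straight line of the TCP; ori=None keeps the orientation; vel is the mean speed in m/s. With contact_N (N) it stops when the force on the tool has changed by that much, and returns True; else False.
- ctrl.movej(angles): joint-space move.
- ctrl.command_gripper(opening): opening from 0.0 (shut) to 1.0 (fully open); the grip force is fixed at half the most; returns when the fingers have stopped.
- ctrl.sleep(seconds).
- ctrl.ik(position, orientation): joint angles nearest the present ones, or None.
- ctrl.read_camera(name): name is "scene" or "top" or "wrist"; returns the picture (480x640x3 uint8, blue, green, red); there is no depth.
- ctrl.camera_params(name): a dict with "fx", "fy", "cx", "cy" (pixels), "pose" (4x4, takes a point from camera to world coordinates); the wrist camera has in their place "T_tool_cam" (4x4, takes a point from camera to tool coordinates, whose origin is the TCP and whose axes are the flange's). Camera axes: x right, y up, looking along -z (the intrinsics and any distortion apply to the point x, -y, -z); pixel columns grow to the right and rows downward; lengths in m; the calibration is good to about 2 mm. A picture is of the moment at which its call begins: read the wrist's pose just before it. camera_params takes no time and is no camera call.
A pose or a line that the arm cannot do raises ctrl.MotionError and nothing moves.
- ctrl.sign_off(): hands the job in; it is judged then, once.
Readings, each from a call of its own:
- ctrl.current_t(): time.
- ctrl.current_q(): joint angles.
- ctrl.current_dq(): joint speeds.
- ctrl.current_effort(): joint torques, N m.
- ctrl.current_tool_pos(): TCP position.
- ctrl.current_eef_rot(): TCP orientation.
- ctrl.current_contact_force(): force on the tool from outside, world axes, zero at the start.
- ctrl.current_wrist_torque(): the same for the moment, N m.
- ctrl.current_grip_width(): opening from 0.0 (shut) to 1.0 (fully open).
- ctrl.current_grasp_force(): force on a finger pad.
Only numpy, scipy, OpenCV 4.12 (cv2) and the standard library are available. Lean on these libraries where they do the work, as an engineer would, in place of code of your own. Each camera call takes 0.05 s, during which the arm holds its last target. There are 200 camera calls.

## Task

Take the tapered steel sleeve by its barrel and lower it, small end first, into the leaning filler neck of the bleed stand, along the neck, gently until you feel it just touch the tapered seat inside; keep it loose, do not press it in, or the tapers wedge. Let go of it, then turn the ball valve's lever fully open, in line with its pipe and up against the stop. Leave the sleeve nested and the other things on the bench undisturbed.

Things in the scene. Friction and masses are not known exactly. Their poses are not given: they have to be found in the camera images.
- taper_sleeve: The loose turned steel taper sleeve, 114 mm long, 0.11 to 0.23 kg, standing on its small end. Origin at the centre of the small end, z along its axis towards the barrel. From the origin up: a cone from 28 mm diameter to 47 mm diameter at 76 mm; a flange of 56 mm diameter from 76 to 82 mm; a plain barrel of 30 mm diameter from 82 to 114 mm, by which it is gripped.
- sleeve_barrel (a point): Point on the sleeve's axis 99 mm above the small end, the middle of the barrel: where to grip.
- bleed_stand: The fixed stand, at most 0.13 m high: base plate (100 mm along x, y from -240 to 60 mm), leaning filler neck and, on its -y side, a pipe with a ball valve. Origin on the bench under the saddle block; z up; the neck leans to its +y; the pipe runs along its -y from the neck.
- filler_neck: The fixed aluminium tube leaning 29 degrees from vertical, 62 mm outside and 54 mm inside diameter. Origin at the centre of its open mouth, z along the tube's axis out of the mouth (up, leaning to the stand's +y); its x axis is the stand's x, level. Inside is a spring-backed brass seat, see point seat_zone.
- seat_zone (a point): Point on the neck's axis 50 mm below its mouth, among the tapered seat. The seat's depth differs each time: the sleeve meets it with its small end 33 to 65 mm below the mouth, entering freely till then if centred within 4 mm. The seat yields on a spring, 6 N per mm: feel for it at 10 mm/s or slower. A push of 2 to 5 N along the axis is right; more than 9 N may wedge the tapers (fails).
- valve_lever (a joint): Turn of the ball valve's lever in rad: 0 = shut stop, lever across the pipe (pointing to the stand's -x); 1.571 = open stop, lever along the pipe (pointing to the stand's -y, away from the neck). It grows counter-clockwise seen from above, starts shut or nearly shut, resists with about 0.2 Nm, and stays where it is left.
- valve_hinge (a point): On the lever's vertical turning axis, at mid height of the lever, 74 mm above the bench; x, y and z axes are the stand's. The valve and pipe below stand no higher than 69 mm at the axis and 58 mm elsewhere.
- lever_end (a point): Point on the lever 75 mm from its turning axis, at mid height. The lever is a straight steel bar 11 mm wide and 12 mm high (68 to 80 mm above the bench), ending 85 mm from the axis.
- seal_driver: Bystander: plain stepped dark steel seal driver tube, 40 mm diameter, 85 mm high, upright, no flange. Leave alone. Origin under its centre.
- piston: Bystander: white damper piston, 43 mm diameter, 17 mm high. Leave alone. Origin under its centre.
- tub: Bystander: grease tub with lid, 71 mm diameter, 64 mm high. Leave alone. Origin under its centre.
- threadlock_bottle: Bystander: small bottle with pointed nozzle, 24x36 mm, 106 mm high. Leave alone. Origin under its centre.
There are look-alikes about, which are no part of the job. What is shaped like the taper_sleeve but orange or purple is not meant.

How it is judged:
By the outcome, as a careful person would: the job done as asked, in the order asked, and still so for the second after the job is handed in, with the robot touching nothing.
It also fails if it takes over 58 s, if anything falls off the work surface, if the arm or the gripper's body presses on something with over 40 N, if the wrist force passes 120 N, or if a joint passes its speed limit or range.

## Working session

There is one attempt and no reset: what is moved stays moved. The work goes in short steps, each a Python script; the robot and the scene stay as the last script left them, time stands still between calls to the robot, and variables do not carry over. Pictures are saved under pics/ and viewed, at most 10 in all, crops included, and the job is handed in when it is done.

```bash
mkdir -p pics; python3 - <<'E'
from bench import ctrl
import cv2,numpy as np
for n in("scene","top"):
    im=ctrl.read_camera(n);cv2.imwrite(f"pics/{n}0.png",im)
    print(n,{k:(np.round(v,4).tolist() if k=='pose' else v) for k,v in ctrl.camera_params(n).items()})
print(ctrl.camera_params("wrist"),ctrl.current_eef_rot(),ctrl.current_t())
E
```

```text
scene {'fx': 549.86897109281, 'fy': 549.86897109281, 'cx': 312.4831583890259, 'cy': 241.33791830551525, 'pose': [[0.7477, 0.4648, -0.4743, 0.1394], [-0.664, 0.5255, -0.5319, -0.3694], [0.002, 0.7126, 0.7015, 0.7721], [0.0, 0.0, 0.0, 1.0]]}
top {'fx': 509.8676169331941, 'fy': 509.8676169331941, 'cx': 324.26653603809757, 'cy': 246.55273055112116, 'pose': [[0.0022, 0.9974, -0.0719, 0.5292], [-0.9995, -0.0001, -0.032, 0.1057], [-0.0319, 0.072, 0.9969, 1.0093], [0.0, 0.0, 0.0, 1.0]]}
{'fx': 342.920772445589, 'fy': 342.920772445589, 'cx': 318.89413733933566, 'cy': 242.11002150446816, 'T_tool_cam': array([[ 5.26785039e-04,  9.71465372e-01,  2.37180846e-01,
         6.64063319e-02],
       [ 9.99999335e-01, -7.55179467e-04,  8.72102518e-04,
        -1.11286345e-03],
       [ 1.02633150e-03,  2.37180228e-01, -9.71465123e-01,
        -1.71254736e-01],
       [ 0.00000000e+00,  0.00000000e+00,  0.00000000e+00,
         1.00000000e+00]])} [[-9.53896663e-01  3.00134923e-01 -4.29492794e-04]
 [ 3.00135210e-01  9.53896144e-01 -1.00098569e-03]
 [ 1.09260757e-04 -1.08374282e-03 -9.99999407e-01]] 0.1
```

View pics/scene0.png

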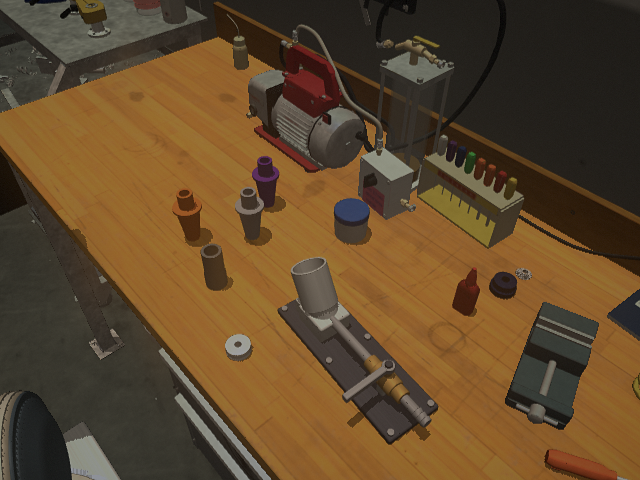

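View pics/top0.png

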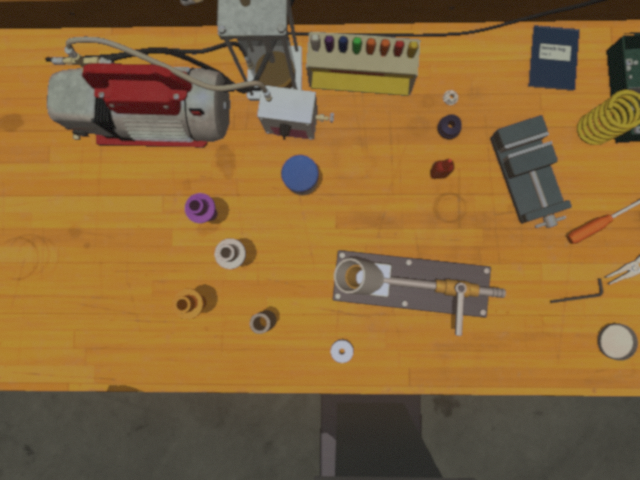

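Candidates for the sleeve: grey at scene (250,213) / top (230,254), orange at scene (187,215), purple at scene (265,180). The grey steel one with flange fits. The grey tube at scene (213,265) has no flange, so it is the seal driver. I'll confirm with an enlarged crop.

```bash
cat > h.py <<'E'
import cv2,numpy as np
from bench import ctrl
def ray(n,uv,pose=None):
    c=ctrl.camera_params(n); T=c['pose'] if pose is None else pose
    d=T[:3,:3]@np.array([(uv[0]-c['cx'])/c['fx'],-(uv[1]-c['cy'])/c['fy'],-1.])
    return T[:3,3],d/np.linalg.norm(d)
def plane(r,z): o,d=r; return o+d*(z-o[2])/d[2]
def tri(*rs):
    A=0;b=0
    for o,d in rs: P=np.eye(3)-np.outer(d,d);A=A+P;b=b+P@o
    p=np.linalg.solve(A,b); return p,[float(np.linalg.norm((np.eye(3)-np.outer(d,d))@(p-o))) for o,d in rs]
def wpose():
    T=np.eye(4);T[:3,:3]=ctrl.current_eef_rot();T[:3,3]=ctrl.current_tool_pos()
    return T@ctrl.camera_params("wrist")["T_tool_cam"]
E
python3 - <<'E'
from h import *
t=cv2.imread("pics/top0.png");s=cv2.imread("pics/scene0.png")
f=lambda im,x,y,w,h,k:cv2.resize(im[y:y+h,x:x+w],None,fx=k,fy=k,interpolation=cv2.INTER_CUBIC)
a=np.hstack([f(t,325,240,190,100,3),f(t,200,228,57,75,4)[:300]])
b=np.hstack([f(s,270,250,175,100,3),f(s,225,180,50,75,4)[:300]])
w=800
pad=lambda m:cv2.copyMakeBorder(m,0,0,0,max(0,w-m.shape[1]),cv2.BORDER_CONSTANT)[:,:w]
cv2.imwrite("pics/crop.png",np.vstack([pad(a),pad(b)]))
g=cv2.cvtColor(t,cv2.COLOR_BGR2HSV)
m=((g[...,1]<90)).astype(np.uint8)*255
m[:,:325]=0;m[:240]=0;m[345:]=0;m[:,520:]=0
m=cv2.morphologyEx(m,cv2.MORPH_OPEN,np.ones((19,19)))
r=cv2.minAreaRect(cv2.findNonZero(m));print(r)
for p in cv2.boxPoints(r): print(p,plane(ray("top",p),.008))
E
```

```text
((396.80548095703125, 281.6466979980469), (79.37846374511719, 49.9941520690918), 5.856013774871826)
[354.77295 302.4639 ] [0.49209734 0.07799823 0.008     ]
[359.87378 252.7306 ] [0.58928276 0.06779179 0.008     ]
[438.838  260.8295] [ 0.57349221 -0.08602932  0.008     ]
[433.73718 310.5628 ] [ 0.47699509 -0.07486658  0.008     ]
```

View pics/crop.png

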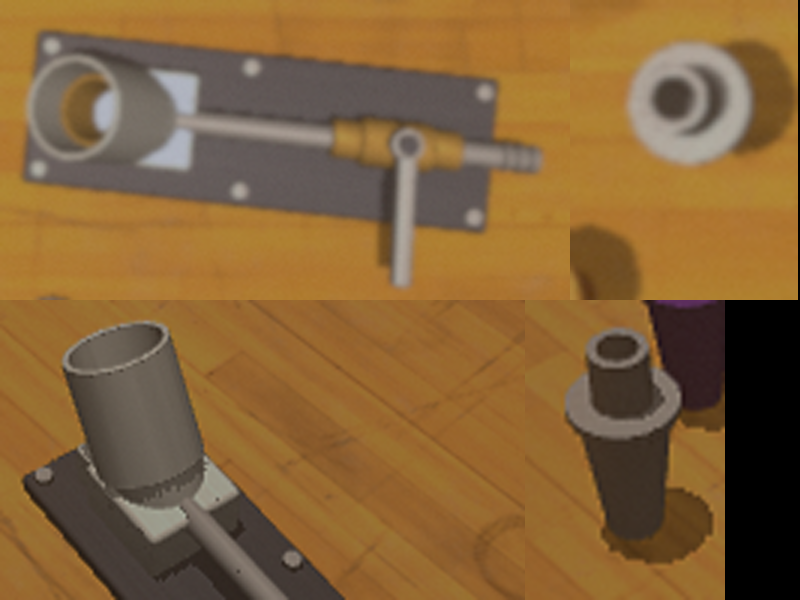

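The crop confirms the grey flanged sleeve. Its barrel top is at top (226,253) / scene (248,192). The neck mouth centre is at top (350,276) / scene (309,266), the hinge at top (461,288), and the lever tip at top (459,335). Next I triangulate these and check the sizes.

```bash
python3 - <<'E'
from h import *
np.set_printoptions(precision=4,suppress=True)
c=[plane(ray("top",p),.008) for p in [(337.7,250.7),(333,300),(490.3,266.7),(486.3,317)]]
print("plate",c); 
yx=c[0]+c[2]-c[1]-c[3]; yy=c[0]+c[1]-c[2]-c[3]
print("yaw",np.degrees([np.arctan2(yx[1],yx[0]),np.arctan2(-yy[0],yy[1])]),"len",np.linalg.norm(yx)/2,np.linalg.norm(yy)/2)
print("mouth",tri(ray("top",(349.7,275.7)),ray("scene",(309,266))))
print("sleeve",tri(ray("top",(226.2,252.8)),ray("scene",(248,191.8))),plane(ray("top",(226.2,252.8)),.114))
print("hinge",plane(ray("top",(461,287.7)),.08),"lever end",plane(ray("top",(458.7,335.3)),.08))
E
```

```text
plate [array([0.5933, 0.1113, 0.008 ]), array([0.4967, 0.1205, 0.008 ]), array([ 0.5622, -0.1853,  0.008 ]), array([ 0.465 , -0.1756,  0.008 ])]
yaw [-5.5567 -6.0514] len 0.09727941398258827 0.2979694414513139
mouth (array([0.5422, 0.09  , 0.1142]), [0.0004936234674277143, 0.0004936234674276211])
sleeve (array([0.5822, 0.3085, 0.1139]), [0.0006624838880747234, 0.0006624838880749493]) [0.5827 0.3081 0.114 ]
hinge [ 0.5219 -0.1113  0.08  ] lever end [ 0.4369 -0.1057  0.08  ]
```

```bash
cat >> h.py <<'E'
np.set_printoptions(precision=4,suppress=True)
yaw=np.radians(-5.9); X=np.array([np.cos(yaw),np.sin(yaw),0]); Y=np.array([-np.sin(yaw),np.cos(yaw),0]); Z=np.array([0,0,1.])
A=np.cos(np.radians(29))*Z+np.sin(np.radians(29))*Y
def R(y,z): return np.column_stack([np.cross(y,z),y,z])
mouth=np.array([.5422,.0900,.1142]); hinge=mouth*0+np.array([.5217,-.1113,.074])
E
python3 - <<'E'
from h import *
for s in (1,-1):
    print(s,ctrl.ik([.5825,.308,.224],R(s*X,-Z)),[ctrl.ik(mouth+d*A,R(s*X,-A)) for d in(.0,.05,.11,.16)])
s=1
ctrl.command_gripper(.65)
ctrl.goto([.5825,.308,.224],R(s*X,-Z)); ctrl.sleep(.2)
T=wpose();np.save("T1.npy",T);im=ctrl.read_camera("wrist");cv2.imwrite("pics/w1.png",im)
c=ctrl.camera_params("wrist");p=np.linalg.inv(T)@np.array([.5825,.308,.114,1])
print("pred px",c['cx']+c['fx']*p[0]/-p[2],c['cy']+c['fy']*p[1]/p[2],ctrl.current_t(),ctrl.current_tool_pos())
E
```

```text
1 [22.6783 30.6033 71.1308 -0.     78.2659 28.5783] [array([ 19.3783,  36.99  ,  86.5466, -27.4648,  71.9021,  37.5382]), array([ 21.3844,  34.6813,  82.6023, -26.1084,  78.2639,  36.222 ]), array([ 23.6914,  32.5763,  77.1373, -24.9989,  86.006 ,  34.8554]), array([ 25.5308,  31.391 ,  71.9576, -24.4611,  92.525 ,  33.7959])]
-1 [  22.6783   30.6033   71.1308   -0.       78.2659 -151.4217] [array([  19.3783,   36.99  ,   86.5466,  -27.4648,   71.9021, -142.4618]), array([  21.3844,   34.6813,   82.6023,  -26.1084,   78.2639, -143.778 ]), array([  23.6914,   32.5763,   77.1373,  -24.9989,   86.006 , -145.1446]), array([  25.5308,   31.391 ,   71.9576,  -24.4611,   92.525 , -146.2041])]
pred px 319.8077894983352 238.64425180624536 2.7917 [0.5821 0.3086 0.224 ]
```

View pics/w1.png

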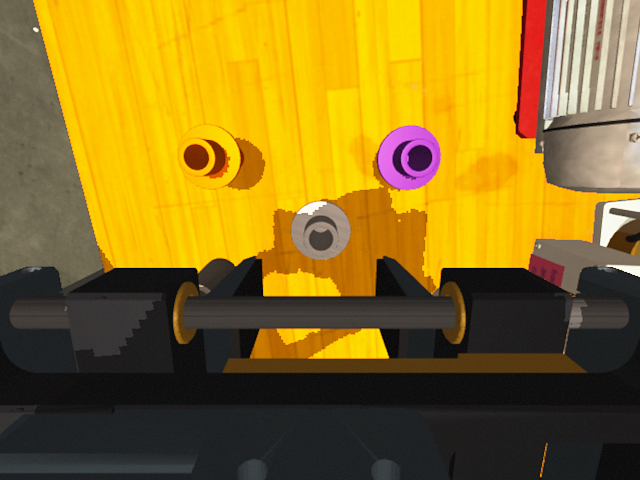

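Wrist view: the grey sleeve's barrel top is centred at about (320,237), against a predicted (320,239), so it is within about 1 mm. Neighbours orange (197,157) and purple (419,157) are clear of the fingers. Next I grasp, lift, and look at the neck from the same relative distance.

```bash
python3 - <<'E'
from h import *
V=R(X,-Z)
g=np.array([.5826,.3088,.086])
hit=ctrl.move_l(g,vel=.1,ori=V,contact_N=6); print("hit",hit,ctrl.current_tool_pos())
if not hit:
    ctrl.command_gripper(0); print(ctrl.current_grip_width()*91,ctrl.current_grasp_force(),ctrl.current_tool_pos())
    ctrl.move_l(g+[0,0,.16],vel=.15)
    print(ctrl.current_grip_width()*91,ctrl.current_contact_force())
    ctrl.goto(mouth+.20*A,R(X,-A)); ctrl.sleep(.3)
    T=wpose();np.save("T2.npy",T);im=ctrl.read_camera("wrist");cv2.imwrite("pics/w2.png",im)
    c=ctrl.camera_params("wrist");p=np.linalg.inv(T)@np.append(mouth,1)
    print("pred px",c['cx']+c['fx']*p[0]/-p[2],c['cy']+c['fy']*p[1]/p[2],ctrl.current_t(),ctrl.current_tool_pos()-mouth-.2*A)
E
```

```text
hit False [0.583  0.3089 0.0866]
29.50622582562928 29.991446435451508 [0.5826 0.3088 0.086 ]
29.022446915150944 [-0.0814 -0.5928 -2.1123]
pred px 319.01212182029803 219.65557213024596 7.025 [ 0.0001 -0.     -0.0001]
```

View pics/w2.png

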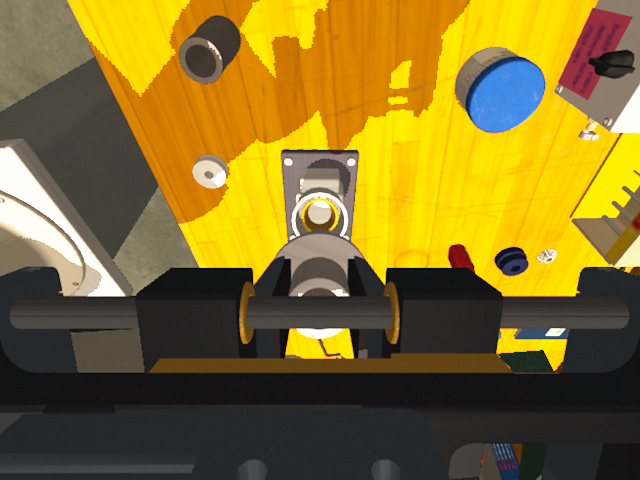

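The neck ring is visible at x 292–348 with its top edge at about row 187, and its lower part is hidden by the sleeve. I'll measure its upper edge against the predicted mouth circle.

```bash
python3 - <<'E'
from h import *
T=np.load("T2.npy");c=ctrl.camera_params("wrist");im=cv2.imread("pics/w2.png")
def px(P): p=np.linalg.inv(T)@np.append(P,1); return np.array([c['cx']+c['fx']*p[0]/-p[2],c['cy']+c['fy']*p[1]/p[2]])
B=np.cross(A,X)
k=10;x0,y0=280,180
z=cv2.resize(im[y0:y0+60,x0:x0+80],None,fx=k,fy=k,interpolation=cv2.INTER_NEAREST)
for r,col in((.031,(0,0,255)),(.027,(255,0,0))):
    for t in np.linspace(0,2*np.pi,73):
        q=px(mouth+r*(np.cos(t)*X+np.sin(t)*B)); cv2.circle(z,tuple(int(v) for v in (q-[x0,y0]+.5)*k),2,col,-1)
print("mm/px",1e3*.062/np.linalg.norm(px(mouth+.031*X)-px(mouth-.031*X)),px(mouth+.031*B),px(mouth-.031*B))
cv2.imwrite("pics/z2.png",z)
E
```

```text
mm/px 1.0948153666346485 [319.0304 191.1506] [318.9946 247.065 ]
```

View pics/z2.png

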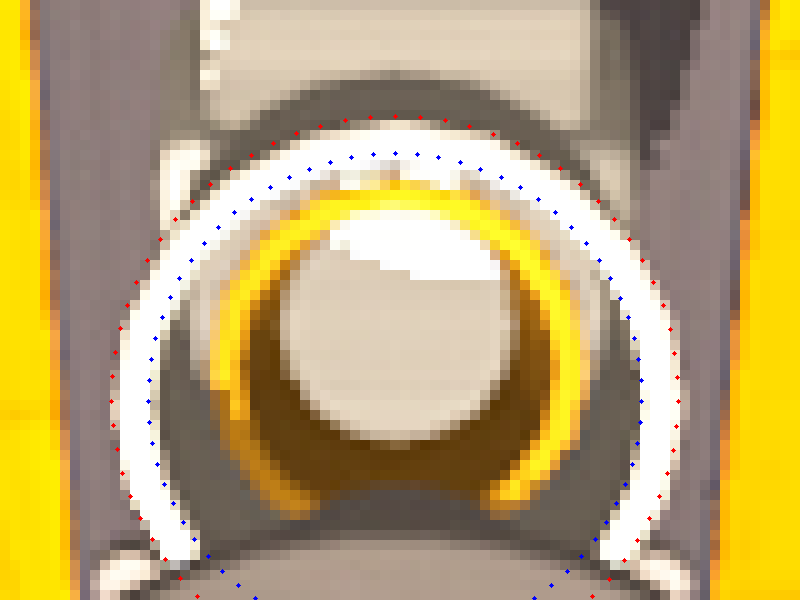

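The predicted ring (dots) overlays the real one within about 0.5 mm. Now I check how the held sleeve sits in the gripper, then go in.

```bash
python3 - <<'E'
from h import *
T=np.load("T2.npy");c=ctrl.camera_params("wrist");tc=ctrl.camera_params("wrist")["T_tool_cam"]
def px(P): p=np.linalg.inv(tc)@np.append(P,1); return np.array([c['cx']+c['fx']*p[0]/-p[2],c['cy']+c['fy']*p[1]/p[2]])
print("flange edge",px([.028,0,.004]),px([.028,0,.010]),"tip edge",px([.014,0,.086]),"cone base",px([.0235,0,.010]))
O=R(X,-A)
ctrl.move_l(mouth+.092*A,vel=.12,ori=O)
ctrl.sleep(.2)
im=ctrl.read_camera("wrist");cv2.imwrite("pics/w3.png",cv2.resize(im[150:330,220:420],None,fx=3,fy=3,interpolation=cv2.INTER_CUBIC))
im=ctrl.read_camera("scene");cv2.imwrite("pics/s3.png",im)
print(ctrl.current_contact_force(),ctrl.current_t(),ctrl.current_grip_width()*91)
a=cv2.imread("pics/w3.png");b=cv2.resize(im[150:350,230:430],None,fx=1,fy=1);b=b[:, :]
cv2.imwrite("pics/c3.png",np.hstack([a[:540,:],cv2.copyMakeBorder(b,0,340,0,0,cv2.BORDER_CONSTANT)]))
E
```

```text
flange edge [319.1735 231.6801] [319.1671 229.3486] tip edge [319.0948 227.1812] cone base [319.1595 237.5053]
[-0.1146 -0.7237 -1.0215] 8.375 29.290783669549622
```

View pics/c3.png

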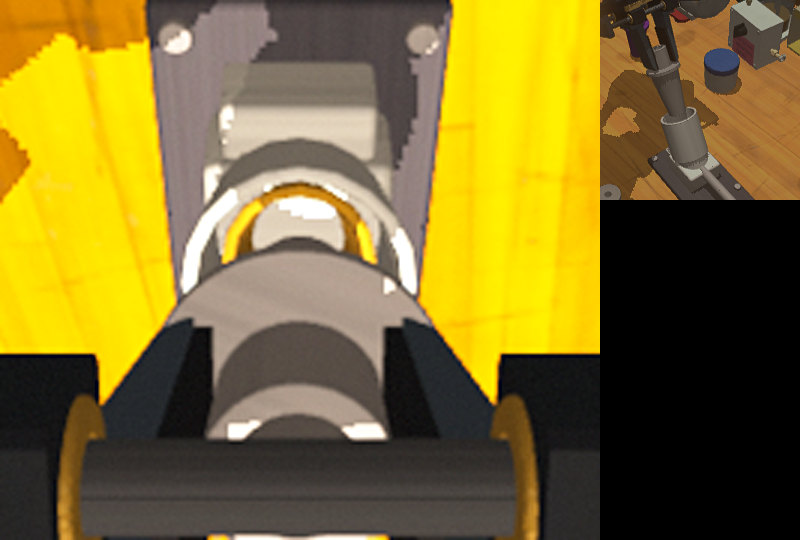

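The sleeve sits straight, with its tip entering the ring and its edge at about row 229 against a predicted 227. That suggests it sits about 1 mm toward −tool x. I add 1 mm along tool x and feel for the seat.

```bash
python3 - <<'E'
from h import *
O=R(X,-A); m=mouth+.001*O[:,0]
f=lambda:ctrl.current_contact_force()
ctrl.move_l(m+.092*A,vel=.02,ori=O)
h=ctrl.move_l(m+.060*A,vel=.025,contact_N=3)
print(h,(ctrl.current_tool_pos()-m)@A,f())
ctrl.sleep(.3); f0=f(); print("base",f0)
if not h:
    h=ctrl.move_l(m+.014*A,vel=.006,contact_N=2.5)
    d=f()-f0
    print(h,"tip depth mm",86-1e3*(ctrl.current_tool_pos()-m)@A,"dF axial",d@A,"X",d@X,"lat",d@O[:,0])
    ctrl.sleep(.3);d=f()-f0;print("axial",d@A,d@X,d@O[:,0],ctrl.current_wrist_torque(),ctrl.current_t())
E
```

```text
False 0.06013195321901586 [ 0.0028 -0.0348 -0.6014]
base [ 0.2157  0.3843 -0.9013]
True tip depth mm 59.74480187887302 dF axial 1.747968007916568 X 0.5263758368314198 lat -1.230853243962326
axial 3.1510575270148835 2.2689058974419662 -1.4810903520965693 [-0.1032 -0.3479  0.2138] 15.5667
```

Contact came at 59.7 mm depth, in range, with 3.1 N axial but also some sideways force. I'll relieve the sideways force by following it, then feel again.

```bash
python3 - <<'E'
from h import *
O=R(X,-A); m=mouth+.001*O[:,0]; f0=np.array([.2157,.3843,-.9013])
def F():
    ctrl.sleep(.15); d=np.mean([ (ctrl.sleep(.02),ctrl.current_contact_force())[1] for _ in range(5)],0)-f0
    return np.array([d@O[:,0],d@X,d@A])
p=ctrl.current_tool_pos()
for i in range(12):
    d=F(); e=ctrl.current_tool_pos()-m
    print(i,"F lat,X,ax",d,"off mm",1e3*np.array([e@O[:,0],e@X]),"depth",86-1e3*e@A)
    L=np.hypot(d[0],d[1])
    if d[2]>6: p=p+.0005*A
    elif L>.8: p=p+.0003*(d[0]*O[:,0]+d[1]*X)/L
    elif d[2]<2: p=p-.0004*A
    else: break
    ctrl.move_l(p,vel=.006)
print(ctrl.current_t())
E
```

```text
0 F lat,X,ax [-2.5098  2.2775  3.2617] off mm [-0.0062 -0.0552] depth 59.875358913147956
1 F lat,X,ax [-2.1015  0.2995  2.5939] off mm [-0.2521  0.0785] depth 59.919172483593556
2 F lat,X,ax [-0.6883  0.2427  1.7896] off mm [-0.4795  0.1211] depth 59.89660071789038
3 F lat,X,ax [-0.5082  0.0724  3.2869] off mm [-0.5435  0.1867] depth 60.24476078680794
17.25
```

Seated: 60.2 mm depth, 3.3 N axial, negligible side force. I'll release, back off along the axis and look.

```bash
python3 - <<'E'
from h import *
O=R(X,-A)
p=ctrl.current_tool_pos()
ctrl.command_gripper(.65); print(ctrl.current_grip_width(),ctrl.current_contact_force())
ctrl.move_l(p+.02*A,vel=.03); ctrl.move_l(p+.13*A,vel=.15); ctrl.sleep(.1)
im=ctrl.read_camera("wrist");s=ctrl.read_camera("scene")
cv2.imwrite("pics/r.png",np.hstack([im[120:320,220:420],s[180:380,250:450]]).repeat(2,0).repeat(2,1))
print(ctrl.current_t(),ctrl.current_contact_force())
for th in (0,45,90):
    a=np.radians(th); u=-np.cos(a)*X-np.sin(a)*Y; t=np.sin(a)*X-np.cos(a)*Y
    print([ctrl.ik(hinge*[1,1,0]+.06*u-.019*t+[0,0,z],R(t,-Z)) for z in(.065,.18)])
E
```

```text
0.6506993654058149 [-0.3752  0.2045 -0.7142]
19.7833 [ 0.0882 -0.1606  0.0762]
[array([-17.7843,  29.0817, 107.5809,  -0.    ,  43.3373,  78.1157]), array([-17.7843,  18.5121, 100.5658,  -0.    ,  60.9221,  78.1157])]
[array([-23.2804,  29.6241, 106.161 ,  -0.    ,  44.2149,  27.6196]), array([-23.2804,  19.294 ,  99.2439,  -0.    ,  61.462 ,  27.6196])]
[array([-25.3194,  31.92  , 100.2643,  -0.    ,  47.8157, -19.4194]), array([-25.3194,  22.4846,  93.6898,  -0.    ,  63.8256, -19.4194])]
```

View pics/r.png

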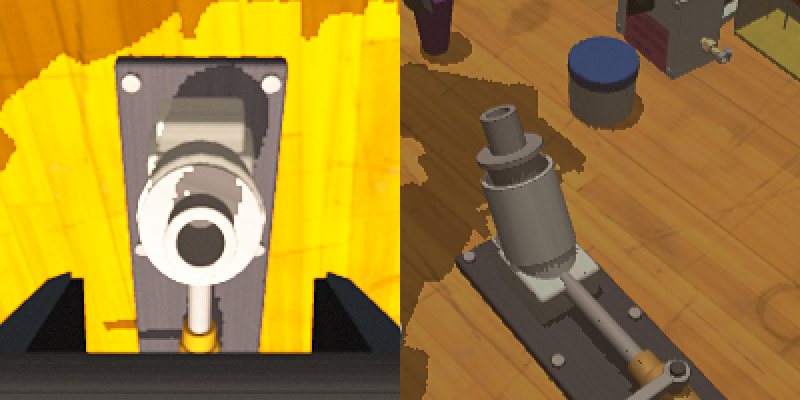

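The sleeve is nested coaxially, barrel in the picture's centre (200,240 left), and the fingers are clear. Now the lever.

```bash
python3 - <<'E'
from h import *
h=hinge*[1,1,0]
def pose(th,off,z=.066):
    a=np.radians(th); u=-np.cos(a)*X-np.sin(a)*Y; t=np.sin(a)*X-np.cos(a)*Y
    return h+.06*u-off*t+[0,0,z], R(t,-Z)
F=lambda:ctrl.current_contact_force()
ctrl.command_gripper(0)
p,o=pose(0,.029,.22); ctrl.goto(p,o)
p,o=pose(0,.029); hit=ctrl.move_l(p,vel=.12,contact_N=5); print("down hit",hit,ctrl.current_tool_pos())
if not hit:
    th=0
    for th in list(range(8,73,8)):
        p,o=pose(th,.019); hit=ctrl.move_l(p,vel=.05,ori=o,contact_N=20)
        print(th,hit,np.round(F(),1))
        if hit: break
    if not hit:
        for th in np.arange(75,100,3):
            p,o=pose(th,.019); hit=ctrl.move_l(p,vel=.015,ori=o,contact_N=8); print(th,hit,np.round(F(),1),ctrl.current_tool_pos()-p)
            if hit: break
print(ctrl.current_t())
E
```

```text
down hit False [ 0.4653 -0.0763  0.0664]
8 False [0.2 0.6 0.1]
16 False [ 0.1  0.9 -1.1]
24 False [-0.1  0.8 -0.5]
32 False [ 0.3 -0.5  0.2]
40 False [0.5 0.4 0. ]
48 False [-0.4 -0.5 -0.7]
56 False [-0.2 -0.   0.6]
64 False [-0.5 -1.1 -0.8]
72 False [-0.   0.  -0.3]
75 False [-1.6  1.3 -0.2] [-0.0003  0.0002 -0.    ]
78 False [-0.8  1.8  0.1] [ 0.  0. -0.]
81 False [-1.   0.4  0.4] [ 0.0001 -0.      0.    ]
84 False [-1.4  0.7 -0.2] [ 0.0001 -0.      0.    ]
87 False [-0.9  0.8  0.5] [ 0.0001 -0.      0.    ]
90 False [-0.6  1.5  0.2] [ 0.0001 -0.      0.    ]
93 True [-0.8  0.5  1.4] [-0.0014  0.0005 -0.0005]
28.9167
```

```bash
python3 - <<'E'
from h import *
ctrl.sleep(.2);print(ctrl.current_contact_force(),ctrl.current_tool_pos())
p=ctrl.current_tool_pos()
ctrl.move_l(p-.02*X,vel=.06); ctrl.move_l(p-.02*X+[0,0,.16],vel=.2)
t0=ctrl.current_eef_rot(); q=ctrl.current_q(); q[0]-=40; ctrl.movej(q)   # swing clear to see
im=ctrl.read_camera("top");cv2.imwrite("pics/t4full.png",im)
cv2.imwrite("pics/t4.png",cv2.resize(im[235:345,325:525],None,fx=4,fy=4,interpolation=cv2.INTER_CUBIC))
print(ctrl.current_t())
E
```

```text
[-2.0502  0.7557 -0.109 ] [ 0.4983 -0.1697  0.0654]
31.9083
```

View pics/t4.png

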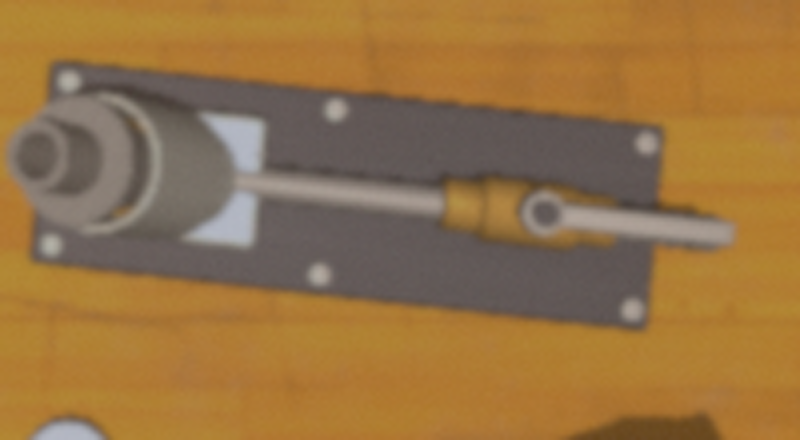

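The lever lies along the pipe, from (544,213) to (734,234), a slope of 6.3° against the plate's 6.1°. The sleeve is still nested. I'll give one firmer push to be sure it is on the stop, then clear out.

```bash
python3 - <<'E'
from h import *
h=hinge*[1,1,0]; o=R(X,-Z); b=h-.06*Y
ctrl.goto(b-.035*X+[0,0,.2],o); ctrl.move_l(b-.035*X+[0,0,.066],vel=.15)
ctrl.sleep(.1); print(ctrl.current_contact_force())
k=ctrl.move_l(b-.010*X+[0,0,.066],vel=.015,contact_N=14)
print(k,ctrl.current_contact_force(),"off",(ctrl.current_tool_pos()-b)@X)
ctrl.sleep(.3);print(ctrl.current_contact_force(),"off",(ctrl.current_tool_pos()-b)@X)
p=ctrl.current_tool_pos()
ctrl.move_l(p-.02*X,vel=.06); ctrl.move_l(p-.02*X+[0,0,.16],vel=.2)
q=ctrl.current_q(); q[0]-=40; ctrl.movej(q)
im=ctrl.read_camera("top");t=im[235:345,325:525]
cv2.imwrite("pics/t5.png",t)
d=cv2.absdiff(im,cv2.imread("pics/t4full.png"))[235:345,325:525].max(2); print("changed px",(d>40).sum(),ctrl.current_t(),ctrl.current_contact_force())
E
```

```text
[ 0.869  -0.4521  0.5815]
True [-1.1436 -0.6019  0.8563] off -0.01662420761493693
[-1.6864 -0.8485  1.2663] off -0.016611955703796824
changed px 0 38.6833 [ 1.3357 -0.2657 -0.2258]
```

The firmer push stopped at 14 N and the picture is unchanged, so the lever is on its stop. Handing in.

```bash
python3 -c "
from bench import ctrl
print(ctrl.sign_off())"
```

```text
the job is handed in; nothing more can be done
None
```

The job is handed in, with no verdict returned: the sleeve sits loose in the neck at about 60 mm depth (touched at about 3 N along the axis), the valve lever is fully open against its stop, and the arm touched nothing else that I saw, finishing at about 39 s of the 58 s allowed.

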